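Set out the bath range by height

TASK

Set the four products standing at the left of the table (bath bottle, brown tonic bottle, lidded candle jar and flat balm pot) out on the dark display board, each upright in the middle of its own round wooden dish, so that the row steps down in height away from the pink-edged show card: the tallest in the dish next to the card, then the next tallest, down to the lowest in the dish at the other end, beside the cork toadstool. Leave the card and the toadstool where they are, knock none of the four products over, and let go of everything at the end.

Things in the scene. Friction and masses are not known exactly. Their poses are not given: they have to be found in the camera images.
- bath_bottle: clear glass bottle with a pale filling, alone on the open table left of the board (its like in the shelf unit are not meant), 200 mm high. Body round, 67 mm across, straight from 0 to 127 mm, then tapering shoulders to the black cap, a cylinder 30 mm across from 172 to 200 mm, which is a good place to grip from above. About 0.36 kg. Origin: centre of its underside; z up.
- tonic_bottle: small brown glass bottle with a dark label, 120 mm high. Body round, 48 mm across, straight from 0 to 76 mm, then shoulders to the black cap, a cylinder 21 mm across from 104 to 120 mm, which can be gripped from above. About 0.17 kg. Origin: centre of its underside; z up.
- jar_candle: round candle jar with a flat black lid, 73 mm high. Glass 62 mm across up to 62 mm, lid 65 mm across above that; lid fixed. About 0.2 kg. Origin: centre of its underside; z up.
- flat_tin: squat round balm pot with a flat black lid, 41 mm high. Body 56 mm across up to 30 mm, lid 59 mm across above that; lid fixed. About 0.09 kg. Origin: centre of its underside; z up.
- dish_1: one of four identical round dishes of pale turned wood, fixed in a straight row on the dark board. 95 mm across at the rim, 82 mm inside; rim 13 mm and inner floor 5 mm above its origin, the centre of its underside, itself 12 mm above the table. Neighbours about 102 mm apart. Which name stands where in the row changes with each start.
- dish_2: one of four identical round dishes of pale turned wood, fixed in a straight row on the dark board. 95 mm across at the rim, 82 mm inside; rim 13 mm and inner floor 5 mm above its origin, the centre of its underside, itself 12 mm above the table. Neighbours about 102 mm apart. Which name stands where in the row changes with each start.
- dish_3: one of four identical round dishes of pale turned wood, fixed in a straight row on the dark board. 95 mm across at the rim, 82 mm inside; rim 13 mm and inner floor 5 mm above its origin, the centre of its underside, itself 12 mm above the table. Neighbours about 102 mm apart. Which name stands where in the row changes with each start.
- dish_4: one of four identical round dishes of pale turned wood, fixed in a straight row on the dark board. 95 mm across at the rim, 82 mm inside; rim 13 mm and inner floor 5 mm above its origin, the centre of its underside, itself 12 mm above the table. Neighbours about 102 mm apart. Which name stands where in the row changes with each start.
- show_card: blank white show card with a pink border, loose, leaning on a strut beyond one end of the row (either end), about 110 mm from the centre of the last dish. 100 mm wide (y), 78 mm deep (x), 125 mm high. Origin: centre of its underside; -x is its front.
- toadstool: cork toadstool (pin holder), loose, beyond the other end of the row from the card, about 110 mm from the centre of the last dish. Cap 88 mm across, 67 mm high. Origin: centre of its underside; z up.
Mind the look-alikes: they are no part of the job. Several things have the shape of the flat_tin; the one meant has the colours described above.

How it is judged (in metres and radians):
At the end, for the whole second after the job is handed in: All four products stand upright (within 0.1 rad) and at rest on the floors of four different dishes, each within 13 mm of the centre of its dish, in the order bath bottle, tonic bottle, lidded candle, flat tin counted from the show card; nothing is held (((horizontal distance between bath_bottle and dish_1 below 0.013 m and z of bath_bottle in the frame of dish_1 between 0.002 and 0.009 m) or (horizontal distance between bath_bottle and dish_2 below 0.013 m and z of bath_bottle in the frame of dish_2 between 0.002 and 0.009 m) or (horizontal distance between bath_bottle and dish_3 below 0.013 m and z of bath_bottle in the frame of dish_3 between 0.002 and 0.009 m) or (horizontal distance between bath_bottle and dish_4 below 0.013 m and z of bath_bottle in the frame of dish_4 between 0.002 and 0.009 m)) and horizontal distance between bath_bottle and show_card below 0.16 m and angle between each of bath_bottle, tonic_bottle, jar_candle, flat_tin's own z axis and vertical below 0.1 rad and linear speed of each of bath_bottle, tonic_bottle, jar_candle, flat_tin below 0.02 m/s and ((horizontal distance between tonic_bottle and dish_1 below 0.013 m and z of tonic_bottle in the frame of dish_1 between 0.002 and 0.009 m) or (horizontal distance between tonic_bottle and dish_2 below 0.013 m and z of tonic_bottle in the frame of dish_2 between 0.002 and 0.009 m) or (horizontal distance between tonic_bottle and dish_3 below 0.013 m and z of tonic_bottle in the frame of dish_3 between 0.002 and 0.009 m) or (horizontal distance between tonic_bottle and dish_4 below 0.013 m and z of tonic_bottle in the frame of dish_4 between 0.002 and 0.009 m)) and horizontal distance between tonic_bottle and show_card between 0.16 and 0.262 m and ((horizontal distance between jar_candle and dish_1 below 0.013 m and z of jar_candle in the frame of dish_1 between 0.002 and 0.009 m) or (horizontal distance between jar_candle and dish_2 below 0.013 m and z of jar_candle in the frame of dish_2 between 0.002 and 0.009 m) or (horizontal distance between jar_candle and dish_3 below 0.013 m and z of jar_candle in the frame of dish_3 between 0.002 and 0.009 m) or (horizontal distance between jar_candle and dish_4 below 0.013 m and z of jar_candle in the frame of dish_4 between 0.002 and 0.009 m)) and horizontal distance between jar_candle and show_card between 0.262 and 0.364 m and ((horizontal distance between flat_tin and dish_1 below 0.013 m and z of flat_tin in the frame of dish_1 between 0.002 and 0.009 m) or (horizontal distance between flat_tin and dish_2 below 0.013 m and z of flat_tin in the frame of dish_2 between 0.002 and 0.009 m) or (horizontal distance between flat_tin and dish_3 below 0.013 m and z of flat_tin in the frame of dish_3 between 0.002 and 0.009 m) or (horizontal distance between flat_tin and dish_4 below 0.013 m and z of flat_tin in the frame of dish_4 between 0.002 and 0.009 m)) and horizontal distance between flat_tin and show_card above 0.364 m); the robot touches nothing.
It fails at once if a product is knocked over (angle between any of bath_bottle, tonic_bottle, jar_candle, flat_tin's own z axis and vertical above 0.9 rad).
It fails at once if the show card is pushed more than 25 mm or knocked over (distance of show_card from where it was at the start of the episode above 0.025 m or angle between show_card's own z axis and vertical above 0.5 rad).
It fails at once if the cork toadstool is pushed more than 25 mm or knocked over (distance of toadstool from where it was at the start of the episode above 0.025 m or angle between toadstool's own z axis and vertical above 0.5 rad).
It also fails if it takes over 120 s, if anything falls off the work surface, if the arm or the gripper's body presses on something with over 40 N, if the wrist force passes 120 N, or if a joint passes its speed limit or range.

ROBOT

A 6-joint arm with a two-finger parallel gripper is mounted at the origin on a cart in front of the work surface, level with it; the furniture and walls round the work are solid. World frame = base frame: x ahead of the robot, y to its left, z up, the work surface at z = 0. Lengths are in m, angles in degrees, forces in N, time in s.
With the tool pointing down it reaches from about 0.3 to 0.75 m from the base axis. Payload 8.5 kg.
Tool frame: the origin (TCP) lies midway between the tips of the shut fingers; the grasp point (between the pads) lies r.pinch_z behind it (r.pinch_z is the distance from the TCP to the grasp point, in m); z points along the fingers, y is the line along which they close (so a half turn about z gives the same grasp; the last joint's range is limited). The gripper opens to 85 mm and grips with 20 to 120 N. Pads are 22 mm wide; open, the fingers measure 114 mm over their backs; the gripper's body (76 mm by 85 mm) begins 54 mm behind the grasp point. The pads swing forward as they close: fully open they stand 13 mm farther back than shut.
Start: joints at [55.617, 21.807, 74.336, -0, 83.858, -12.336], TCP at [0.206, 0.51, 0.231] pointing down, gripper open.
Joint ranges: [-178.18, 178.18], [-50.72, 133.34], [12.68, 142.11], [-81.47, 261.47], [9.98, 163.14], [-165.26, 165.26]. Speed limits (degrees/s): [136.94, 136.94, 180, 180, 180, 180].

INTERFACE

Orientations are given as [roll, pitch, yaw] about the fixed x, y, z axes, in that order (R = Rz(yaw) Ry(pitch) Rx(roll)).
In Python, from station import r gives the robot as it stands.
- The arm moves only by the tool play_rows, never from a script. Its argument "deltas" is a list that holds one entry, the list of rows, each a list of 5 numbers: the opening, from 0 (shut) to 1 (fully open), then the shift along the tool's x, y, z in cm, then the turn about the tool's z in degrees. In form: [[[fingers, dx, dy, dz, turn], ...]]. A call has 1 to 8 rows; each row shifts and turns the commanded pose from where the row before left it, along the tool's axes as they then stand; what a row does not reach is not made up. A row lasts 1/12 s, in which the tool goes at most 41.7 mm and 7.16 degrees, less where a joint would pass 70% of its speed; a pose out of reach is approached as far as the arm can. A call is refused whole if a number of a shift passes 4.17 or a number of a turn 7.16, either way. A call with a gripper value outside its range is refused whole. The fingers move at their own pace and stop on an object; "newtons" is the grip in N (left out, the last holds). Time passes only in rows, so rows that do not move let the fingers close. It gives the time, the measured TCP pose, the force, the opening and the grip force at its end, in the units of the state.
- r.get_state(): the state, without advancing time (a new reading comes with each control period).
- r.read_camera(name): name is "scene" or "top"; returns a dict with "img" (480x640x3 uint8, blue, green, red), "vfov" (degrees; the focal length in pixels is half the picture's height over the tangent of half this angle, whatever the lens; pixels are square), "cx", "cy" (the principal point, pixels), "k1" (the pictures are not rectified: a ray, as slopes to the right and down, at radius r is drawn at 1 + k1 r^2 times it, then the intrinsics apply), "world_from_camera" (4x4, takes a point from camera to world coordinates). Camera axes: x right, y down, z forward; pixel columns grow to the right and rows downward; lengths in m; the calibration is good to about 2 mm. A picture is of the moment at which its call begins. There is no depth.
- r.sign_off(): hands the job in; it is judged then, once.
The state is a dict: "t": time; "q": joint angles; "dq": joint speeds; "joint_torque": joint torques, N m; "ee_pos": TCP position; "tcp_rot": TCP orientation; "contact_force": force on the tool from outside, world axes, zero at the start; "moment": the same for the moment, N m; "finger_gap": finger opening in m; "grip_force": force on a finger pad.
Only numpy, scipy, OpenCV 4.12 (cv2) and the standard library are available. Lean on these libraries where they do the work, as an engineer would, in place of code of your own. Each camera call takes 0.05 s, during which the arm holds its last target. There are 200 camera calls.

## Working session

There is one attempt and no reset: what is moved stays moved. The work goes in short steps, Python scripts to look and compute and a tool call to move; the robot and the scene stay as the last step left them, time stands still between calls to the robot, and variables do not carry over. Pictures are saved under pics/ and viewed, at most 14 in all, crops included, and the job is handed in when it is done.

Besides the shell and the picture viewer there is one more tool, called after "Call:" as name(argument=value, ...) on one line, values as JSON. play_rows: Moves the arm, as the interface text tells. Its arguments: {"type":"object","properties":{"deltas":{"type":"array","items":{"type":"array","items":{"type":"array","items":{"type":"number"}}}},"newtons":{"type":"number"}},"required":["deltas"]}

```bash
mkdir -p pics; cat > h.py <<'E'
import numpy as np, cv2
from station import r
def cam(n):
    c=r.read_camera(n); c['f']=240/np.tan(np.radians(c['vfov'])/2); return c
def ray(c,u,v):
    K=np.array([[c['f'],0,c['cx']],[0,c['f'],c['cy']],[0,0,1.]])
    p=cv2.undistortPoints(np.array([[[u,v]]],float),K,np.array([c['k1'],0,0,0.]))[0,0]
    # r.u*(1+k1 r^2) model with undistorted r
    T=np.array(c['world_from_camera']); return T[:3,3],T[:3,:3]@np.array([p[0],p[1],1.])
def onz(c,u,v,z):
    o,d=ray(c,u,v); return o+d*(z-o[2])/d[2]
def proj(c,P):
    T=np.array(c['world_from_camera']); p=T[:3,:3].T@(np.array(P)-T[:3,3]); a=p[:2]/p[2]
    a=a*(1+c['k1']*(a@a)); return a*c['f']+[c['cx'],c['cy']]
E
python3 - <<'E'
from h import *
for n in ['scene','top']:
    c=cam(n); cv2.imwrite(f'pics/{n}0.png',c['img']); print(n,c['vfov'],c['k1'],np.round(c['world_from_camera'],3).tolist())
s=r.get_state(); print(s['t'],s['ee_pos'],s['tcp_rot'],s['finger_gap'],r.pinch_z)
E
```

```text
scene 53.11720455927662 -0.09816331547455359 [[0.611, -0.597, 0.52, -0.216], [-0.791, -0.446, 0.419, -0.688], [-0.018, -0.667, -0.745, 1.143], [0.0, 0.0, 0.0, 1.0]]
top 49.692588091155 -0.08417236242559677 [[-0.017, -0.995, 0.101, 0.423], [-1.0, 0.016, -0.006, -0.05], [0.005, -0.101, -0.995, 1.276], [0.0, 0.0, 0.0, 1.0]]
0.1 [0.20630752 0.50956552 0.23077815] [-1.79926917e+02 -1.68780349e-02  1.57952031e+02] 0.08517443617138905 0.0187
```

View pics/scene0.png

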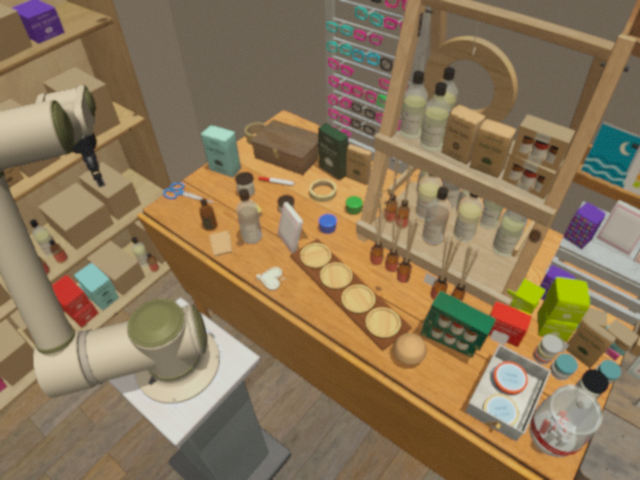

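View pics/top0.png

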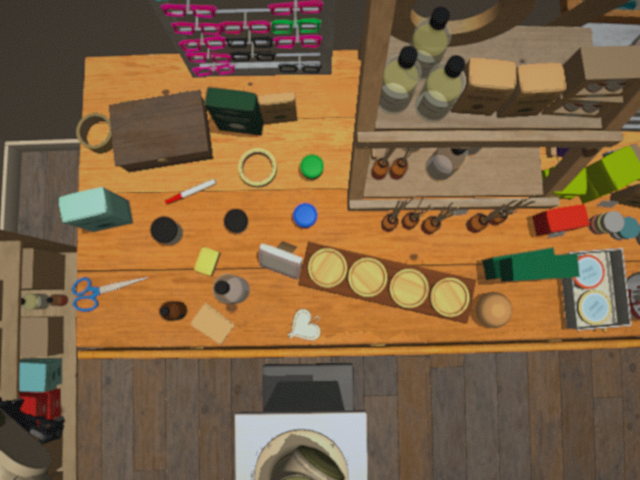

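The card sits at about (280,258) in top and the toadstool at (494,309), so the order runs left to right from dish (327,268) to dish (450,297).

Candidates in top:
- **Flat tin:** black lid (236,221). The blue (305,215) and green (312,166) pots are look-alikes.
- **Candle jar:** black lid (165,230).
- **Bath bottle:** (231,288), alone on the table. The ones in the shelf are not meant.
- **Tonic bottle:** (172,310). The diffusers at (380,168), (390,222) and nearby are look-alikes.

I'll check the choice in one crop.

```bash
python3 - <<'E'
from h import *
a=cam('top')['img'][190:340,140:350]; b=cam('scene')['img'][160:260,180:350]
a=cv2.resize(a,None,fx=3.5,fy=3.5,interpolation=cv2.INTER_CUBIC)
cv2.imwrite('pics/crop_top.png',a)
cv2.imwrite('pics/crop_scene.png',cv2.resize(b,None,fx=4.5,fy=4.5,interpolation=cv2.INTER_CUBIC))
E
```

```text
(no output)
```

View pics/crop_top.png

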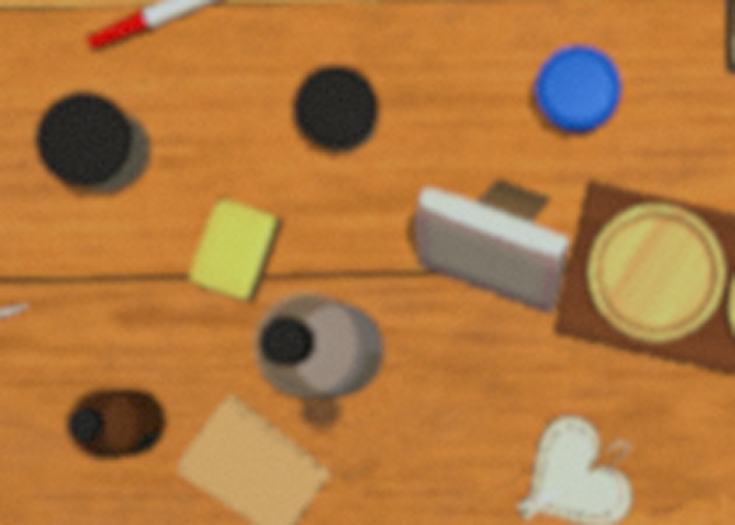

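View pics/crop_scene.png

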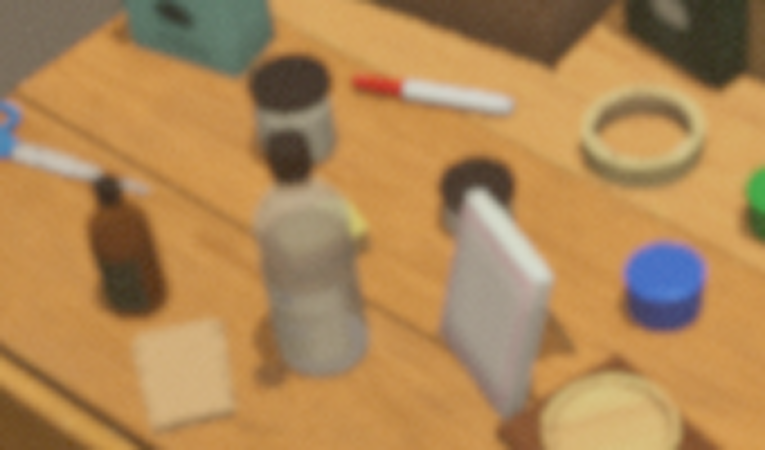

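The crops confirm the choices:
- Bath cap at crop (287,342), which is top (222,288).
- Tonic cap at about (164.5,311.5).
- Jar lid at (164.5,230).
- Tin with black lid at (236,221); the blue one is a decoy.

Next I'll measure positions.

```bash
cat > meas.py <<'E'
from h import *
def blob(m,u,v):
    n,l,s,ce=cv2.connectedComponentsWithStats(m.astype(np.uint8))
    ok=[i for i in range(1,n) if s[i,4]>12]
    i=min(ok,key=lambda i:np.hypot(*(ce[i]-[u,v])))
    k=cv2.findContours((l==i).astype(np.uint8),cv2.RETR_EXTERNAL,cv2.CHAIN_APPROX_NONE)[0][0]
    return ce[i],s[i,4],cv2.minEnclosingCircle(k)
if __name__=='__main__':
    c=cam('top'); im=c['img'].astype(int); mx=im.max(2)
    for n,u,v,z in [('bath',222,288,.2),('tonic',164.5,311,.12),('jar',164.5,230,.073),('tin',236,221,.041)]:
        for th in (55,70):
            ce,a,ci=blob((mx<th),u,v); print(n,th,ce.round(1),a,np.round(ci[0],1),round(ci[1],1),onz(c,*ce,z).round(4)[:2])
    hs=cv2.cvtColor(c['img'],cv2.COLOR_BGR2HSV)
    m=((hs[...,0]>16)&(hs[...,0]<35)&(hs[...,2]>130)&(hs[...,1]<170))
    m=cv2.morphologyEx(m.astype(np.uint8),cv2.MORPH_OPEN,np.ones((5,5)))
    for u,v in [(327,268),(367,278),(408,288),(450,297)]:
        ce,a,ci=blob(m,u,v); print('dish',ce.round(1),a,np.round(ci[0],1),round(ci[1],1),onz(c,*ce,.025).round(4)[:2],onz(c,*ci[0],.025).round(4)[:2])
    print('card',onz(c,280,258,.06).round(3),'toad',onz(c,494,309,.05).round(3))
E
python3 meas.py
```

```text
bath 55 [221.6 287.2] 140 [221.5 287. ] 6.8 [0.4513 0.1517]
bath 70 [221.6 287.1] 151 [221.6 287.2] 7.0 [0.4516 0.1517]
tonic 55 [164.9 311.4] 74 [165.5 311.5] 5.5 [0.4013 0.294 ]
tonic 70 [172.6 311.1] 223 [172.6 310. ] 12.8 [0.4018 0.2767]
jar 55 [164.1 229.8] 504 [164.2 229.5] 12.9 [0.5916 0.3121]
jar 70 [164.1 229.8] 535 [164.2 229.6] 13.3 [0.5914 0.3121]
tin 55 [235.7 220.5] 379 [235.8 220.7] 11.0 [0.6154 0.1477]
tin 70 [235.6 220.7] 399 [235.6 220.7] 11.3 [0.6151 0.1479]
dish [327.2 267.3] 1249 [327.1 267.2] 20.0 [ 0.4999 -0.0713] [ 0.5001 -0.0711]
dish [367.3 276.7] 1246 [367.3 276.8] 20.1 [ 0.4757 -0.1676] [ 0.4754 -0.1677]
dish [408.9 287.7] 1250 [409.  287.6] 20.3 [ 0.4471 -0.2677] [ 0.4474 -0.268 ]
dish [449.9 296.7] 1237 [450.  296.6] 20.0 [ 0.4237 -0.3669] [ 0.4238 -0.3673]
card [0.522 0.04  0.06 ] toad [ 0.392 -0.466  0.05 ]
```

Call:
play_rows(deltas=[[[1,0,0,-1,6.8],[1,0,0,-1,6.8],[1,0,0,-1,6.8],[1,0,0,-1,6.8],[1,0,0,-1,6.8],[1,0,0,-1,6.8],[1,0,0,-1,6.8],[1,0,0,0,6.8]]], newtons=40)

```text
t: 0.92
ee_pos: [0.2067, 0.5102, 0.3032]
tcp_rot: [179.9, -0.1, 103.2]
contact_force: [0.2, -0.0, 0.7]
finger_gap: 0.0855
grip_force: 0.0
```

Call:
play_rows(deltas=[[[1,0,0,0,6.8],[1,0,0,0,6.8],[1,-2.6,2.9,0,0],[1,-2.6,2.9,0,0],[1,-2.6,2.9,0,0],[1,-2.6,2.9,0,0],[1,-2.6,2.9,0,0],[1,-2.6,2.9,0,0]]])

```text
t: 1.58
ee_pos: [0.3813, 0.3521, 0.3013]
tcp_rot: [-180.0, 0.0, 90.0]
contact_force: [0.2, 0.7, -0.4]
finger_gap: 0.0857
grip_force: 0.0
```

Call:
play_rows(deltas=[[[1,-2.6,2.9,0,0],[1,-2.6,2.9,0,0],[1,-2.6,2.9,0,0],[1,-2.6,2.9,0,0],[1,-2.6,2.9,0,0],[1,-2.6,2.9,0,0],[1,0,0,0,0],[1,0,0,0,0]]])

```text
t: 2.25
ee_pos: [0.5552, 0.1961, 0.3004]
tcp_rot: [-179.9, 0.0, 89.8]
contact_force: [-1.9, 0.9, 0.4]
finger_gap: 0.0855
grip_force: 0.0
```

Call:
play_rows(deltas=[[[1,-2.4,3,0,0],[1,-2.4,3,0,0],[1,0,0,3.5,0],[1,0,0,4,0],[1,0,0,4,0],[1,0,0,4,0],[1,0,0,4,0],[1,0,0,2,0]]])

```text
t: 2.92
ee_pos: [0.6112, 0.1506, 0.0819]
tcp_rot: [-179.6, 0.0, 90.0]
contact_force: [0.8, 1.7, -0.9]
finger_gap: 0.0851
grip_force: 0.0
```

```bash
python3 - <<'E'
from h import *
c=cam('scene'); i=c['img'][130:290,200:400]; cv2.imwrite('pics/s1.png',cv2.resize(i,None,fx=3.5,fy=3.5)); s=r.get_state(); print(s['ee_pos'],s['tcp_rot'],s['contact_force'])
E
```

```text
[0.61031186 0.150505   0.0796128 ] [-1.79382914e+02  2.05698449e-02  9.00317475e+01] [-0.83309737 -0.5248694  -3.11826973]
```

View pics/s1.png

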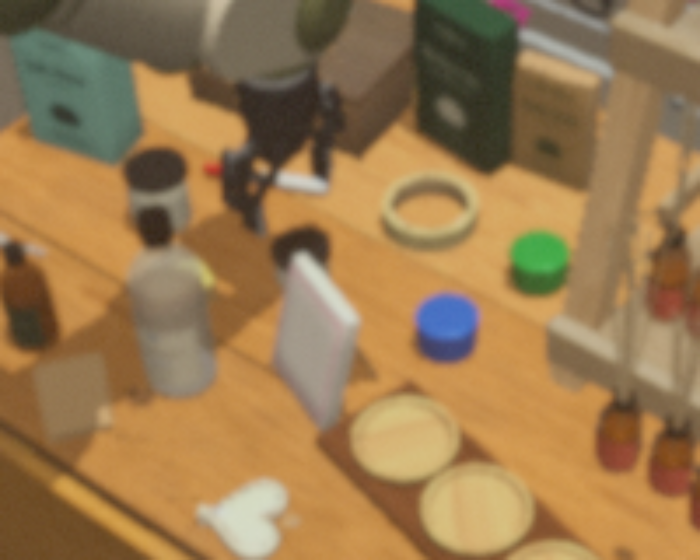

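The gripper is open over the black-lidded pot (crop about (300,245)), and the forearm is well clear of the bath bottle. I'll go down gently.

Call:
play_rows(deltas=[[[1,-0.2,0.4,1,0],[1,0,0,1,0],[1,0,0,1,0],[1,0,0,1,0],[1,0,0,1,0],[1,0,0,1,0],[1,0,0,0.8,0],[1,0,0,0,0]]])

```text
t: 3.63
ee_pos: [0.6173, 0.1474, 0.0164]
tcp_rot: [-179.8, 0.0, 89.9]
contact_force: [-0.7, 0.0, -1.3]
finger_gap: 0.0855
grip_force: 0.0
```

Call:
play_rows(deltas=[[[1,0,-0.1,0.5,0],[0.5,0,0,0,0],[0.5,0,0,0,0],[0.3,0,0,0,0],[0.3,0,0,0,0],[0.3,0,0,0,0],[0.3,0,0,0,0],[0.3,0,0,0,0]]])

```text
t: 4.3
ee_pos: [0.6175, 0.1475, 0.0141]
tcp_rot: [179.9, -0.0, 90.0]
contact_force: [-0.6, -0.6, 5.8]
finger_gap: 0.056
grip_force: 42.7
```

Call:
play_rows(deltas=[[[0.3,0,0,-1,0],[0.3,0,0,-2,0],[0.3,0,0,-3,0],[0.3,0,0,-4,0],[0.3,0,0,-4,0],[0.3,0,0,-4,0],[0.3,0,0,-2,0],[0.3,-1,-0.4,0,0]]])

```text
t: 4.97
ee_pos: [0.6147, 0.1385, 0.2194]
tcp_rot: [179.4, -0.0, 90.0]
contact_force: [-0.3, 0.9, -0.1]
finger_gap: 0.0554
grip_force: 42.7
```

Call:
play_rows(deltas=[[[0.3,-3,-1.1,0,0],[0.3,-3.4,-1.3,0,0],[0.3,-3.4,-1.3,0,0],[0.3,-3.4,-1.3,0,0],[0.3,-3.4,-1.3,0,0],[0.3,-3.4,-1.3,0,0],[0.3,-3.4,-1.3,0,0],[0.3,-3.4,-1.3,0,0]]])

```text
t: 5.63
ee_pos: [0.5093, -0.1319, 0.2128]
tcp_rot: [-179.9, -0.0, 89.9]
contact_force: [1.4, -0.1, -0.9]
finger_gap: 0.0559
grip_force: 42.7
```

Call:
play_rows(deltas=[[[0.3,-3.4,-1.3,0,0],[0.3,-3.4,-1.3,0,0],[0.3,-3.4,-1.3,0,0],[0.3,-3.4,-1.3,0,0],[0.3,-3.4,-1.3,0,0],[0.3,-3.4,-1.3,0,0],[0.3,-2.6,-1.1,1,0],[0.3,0,0,2,0]]])

```text
t: 6.3
ee_pos: [0.4198, -0.3655, 0.184]
tcp_rot: [179.9, 0.2, 89.7]
contact_force: [0.8, -1.2, -1.2]
finger_gap: 0.0557
grip_force: 42.7
```

Call:
play_rows(deltas=[[[0.3,0,0,3,0],[0.3,0,0,3,0],[0.3,0,0,2,0],[0.3,0,0,0,0],[0.3,0,0,0,0]]])

```text
t: 6.72
ee_pos: [0.4212, -0.3601, 0.1029]
tcp_rot: [-179.9, -0.1, 89.9]
contact_force: [-0.1, -0.1, -0.7]
finger_gap: 0.0558
grip_force: 42.8
```

Call:
play_rows(deltas=[[[0.3,-0.6,0.2,1.5,0],[0.3,0,0,2,0],[0.3,0,0,1.5,0],[0.3,0,0,0.8,0],[0.3,0,0,0.5,0],[0.3,0,0,0.3,0],[0.3,0,0,0.2,0],[0.3,0,0,0,0]]])

```text
t: 7.38
ee_pos: [0.424, -0.3666, 0.0359]
tcp_rot: [180.0, 0.0, 90.0]
contact_force: [-0.3, 0.1, -0.7]
finger_gap: 0.0557
grip_force: 42.8
```

Call:
play_rows(deltas=[[[0.3,0,0,0.2,0],[0.3,0,0,0.15,0],[0.3,0,0,0.1,0],[0.3,0,0,0,0],[0.3,0,0,0,0]]])

```text
t: 7.8
ee_pos: [0.4238, -0.3665, 0.0311]
tcp_rot: [180.0, 0.0, 90.0]
contact_force: [-0.6, 1.3, 2.9]
finger_gap: 0.0558
grip_force: 43.0
```

Call:
play_rows(deltas=[[[0.7,0,0,0,0],[0.85,0,0,0,0],[0.95,0,0,0,0],[1,0,0,0,0],[1,0,0,-0.5,0],[1,0,0,-1.5,0],[1,0,0,-3,0],[1,0,0,-4,0]]])

```text
t: 8.47
ee_pos: [0.4229, -0.3654, 0.1201]
tcp_rot: [-179.8, -0.2, 89.9]
contact_force: [1.2, -1.1, -0.0]
finger_gap: 0.0853
grip_force: 0.0
```

Call:
play_rows(deltas=[[[1,0,0,-4,0],[1,0,0,-4,0],[1,1,0.2,-4,0],[1,3,0.7,-3,0],[1,3.7,0.9,-2,0],[1,3.7,0.9,0,0],[1,3.7,0.9,0,0],[1,3.7,0.9,0,0]]])

```text
t: 9.13
ee_pos: [0.4683, -0.1788, 0.29]
tcp_rot: [179.9, 0.0, 89.9]
contact_force: [0.9, 0.4, 0.8]
finger_gap: 0.0852
grip_force: 0.0
```

Call:
play_rows(deltas=[[[1,3.7,0.9,0,0],[1,3.7,0.9,0,0],[1,3.7,0.9,0,0],[1,3.7,0.9,0,0],[1,3.7,0.9,0,0],[1,3.7,0.9,0,0],[1,3.7,0.9,0,0],[1,3.7,0.9,0,0]]])

```text
t: 9.8
ee_pos: [0.5405, 0.1174, 0.2897]
tcp_rot: [180.0, 0.0, 90.0]
contact_force: [-0.1, -0.2, -0.0]
finger_gap: 0.0856
grip_force: 0.0
```

Call:
play_rows(deltas=[[[1,3.7,0.9,0,0],[1,3.7,0.9,0,0],[1,3.7,0.9,0,0],[1,3,0.9,0,0],[1,0,0,0,0],[1,0,0,0,0]]])

```text
t: 10.3
ee_pos: [0.5765, 0.2576, 0.2888]
tcp_rot: [-180.0, 0.0, 90.1]
contact_force: [0.2, -1.4, -1.2]
finger_gap: 0.0856
grip_force: 0.0
```

```bash
python3 - <<'E'
from h import *
c=cam('top'); i=c['img'][200:360,220:520]; cv2.imwrite('pics/t2.png',cv2.resize(i,None,fx=2.5,fy=2.5)); s=r.get_state(); print(s['ee_pos'],s['tcp_rot'])
from meas import blob
ce,a,ci=blob(c['img'].max(2)<60,452,294); print(ce,a,onz(c,*ce,.058))
E
```

```text
[0.57651864 0.25641949 0.28917453] [-1.79975963e+02  2.43421243e-02  8.99946001e+01]
[451.35784314 296.70833333] 408 [ 0.42346357 -0.36205057  0.058     ]
```

View pics/t2.png

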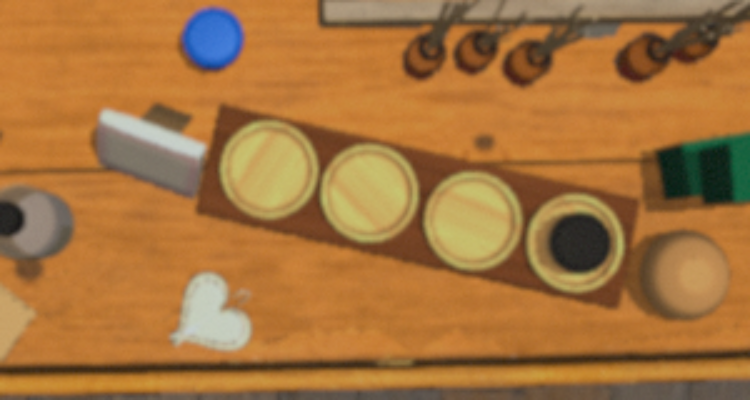

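The tin stands in the end dish by the toadstool, crop (580,242), about 4 mm off centre, which is fine. Next is the jar.

Call:
play_rows(deltas=[[[1,2.8,0.7,0,0],[1,2.8,0.8,0,0],[1,0,0,3,0],[1,0,0,4,0],[1,0,0,4,0],[1,0,0,3,0],[1,0,0,0,0],[1,0,0,0,0]]])

```text
t: 11.02
ee_pos: [0.5918, 0.3111, 0.1495]
tcp_rot: [-179.9, 0.0, 89.9]
contact_force: [0.7, -0.8, 1.1]
finger_gap: 0.0849
grip_force: 0.0
```

Call:
play_rows(deltas=[[[1,0,0,2,0],[1,0,0,3,0],[1,0,0,2.5,0],[1,0,0,1.5,0],[1,0,0,1,0],[1,0,0,0.7,0],[1,0,0,0.3,0],[1,0,0,0,0]]])

```text
t: 11.68
ee_pos: [0.5925, 0.3124, 0.0404]
tcp_rot: [179.9, -0.0, 89.9]
contact_force: [-1.0, -0.5, -0.1]
finger_gap: 0.0858
grip_force: 0.0
```

Call:
play_rows(deltas=[[[0.6,0,0,0,0],[0.4,0,0,0,0],[0.4,0,0,0,0],[0.4,0,0,0,0],[0.4,0,0,0,0],[0.4,0,0,0,0]]])

```text
t: 12.18
ee_pos: [0.5925, 0.3127, 0.0411]
tcp_rot: [179.8, -0.1, 90.0]
contact_force: [-0.7, -0.0, 5.0]
finger_gap: 0.0624
grip_force: 42.3
```

Call:
play_rows(deltas=[[[0.4,0,0,-1,0],[0.4,0,0,-2,0],[0.4,0,0,-3,0],[0.4,0,0,-4,0],[0.4,0,0,-4,0],[0.4,0,0,-4,0],[0.4,0,0,-3,0],[0.4,-1,-0.2,-1,0]]])

```text
t: 12.85
ee_pos: [0.5904, 0.3036, 0.2657]
tcp_rot: [179.5, -0.2, 90.0]
contact_force: [0.9, -0.7, -0.8]
finger_gap: 0.0626
grip_force: 44.3
```

Call:
play_rows(deltas=[[[0.4,-2.5,-0.6,0,0],[0.4,-3.5,-0.9,0,0],[0.4,-3.5,-0.9,0,0],[0.4,-3.5,-0.9,0,0],[0.4,-3.5,-0.9,0,0],[0.4,-3.5,-0.9,0,0],[0.4,-3.5,-0.9,0,0],[0.4,-3.5,-0.9,0,0]]])

```text
t: 13.52
ee_pos: [0.5189, 0.0307, 0.2587]
tcp_rot: [-179.9, -0.0, 90.0]
contact_force: [0.3, -0.7, -2.2]
finger_gap: 0.0622
grip_force: 44.3
```

Call:
play_rows(deltas=[[[0.4,-3.5,-0.9,0,0],[0.4,-3.5,-0.9,0,0],[0.4,-3.5,-0.9,0,0],[0.4,-3.5,-0.9,0,0],[0.4,-3.5,-0.9,0,0],[0.4,-3.5,-0.9,0,0],[0.4,-3.5,-0.8,0,0],[0.4,-3,-0.6,0,0]]])

```text
t: 14.18
ee_pos: [0.4505, -0.2445, 0.2587]
tcp_rot: [-179.9, -0.0, 89.9]
contact_force: [1.3, 0.0, -1.8]
finger_gap: 0.0628
grip_force: 44.3
```

Call:
play_rows(deltas=[[[0.4,-1.5,-0.2,0,0],[0.4,0,0,2,0],[0.4,0,0,3,0],[0.4,0,0,3,0],[0.4,0,0,2,0],[0.4,0,0,0,0],[0.4,0,0,0,0]]])

```text
t: 14.77
ee_pos: [0.45, -0.257, 0.1591]
tcp_rot: [-179.9, -0.1, 90.0]
contact_force: [0.9, -0.3, -1.3]
finger_gap: 0.0625
grip_force: 44.7
```

Call:
play_rows(deltas=[[[0.4,-1.2,-0.1,1,0],[0.4,0,0,2.5,0],[0.4,0,0,2.5,0],[0.4,0,0,2,0],[0.4,0,0,1,0],[0.4,0,0,0.5,0],[0.4,0,0,0,0],[0.4,0,0,0,0]]])

```text
t: 15.43
ee_pos: [0.4498, -0.2703, 0.0651]
tcp_rot: [179.9, 0.1, 89.9]
contact_force: [-0.0, -0.2, -1.3]
finger_gap: 0.0626
grip_force: 44.7
```

Call:
play_rows(deltas=[[[0.4,0,0,0.2,0],[0.4,0,0,0.1,0],[0.4,0,0,0.1,0],[0.4,0,0,0,0],[0.4,0,0,0,0]]])

```text
t: 15.85
ee_pos: [0.4493, -0.2696, 0.0604]
tcp_rot: [180.0, 0.0, 90.0]
contact_force: [-0.7, -0.4, -0.8]
finger_gap: 0.0626
grip_force: 44.7
```

Call:
play_rows(deltas=[[[0.4,0,0,0.2,0],[0.4,0,0,0.05,0],[0.4,0,0,0,0],[0.85,0,0,0,0],[0.95,0,0,0,0],[1,0,0,0,0],[1,0,0,0,0],[1,0,0,-0.5,0]]])

```text
t: 16.52
ee_pos: [0.4489, -0.2692, 0.0622]
tcp_rot: [-179.9, -0.1, 90.0]
contact_force: [0.8, 0.3, -1.1]
finger_gap: 0.0855
grip_force: 0.0
```

Call:
play_rows(deltas=[[[1,0,0,-1.5,0],[1,0,0,-3,0],[1,0,0,-4,0],[1,0,0,-4,0],[1,0,0,-4,0],[1,0,0,-4,0],[1,1.5,-0.1,-3,0],[1,3.2,-0.3,0,0]]])

```text
t: 17.18
ee_pos: [0.4466, -0.225, 0.3037]
tcp_rot: [179.5, 0.4, 89.8]
contact_force: [0.3, 0.5, -0.1]
finger_gap: 0.0857
grip_force: 0.0
```

Call:
play_rows(deltas=[[[1,3.7,-0.3,0,0],[1,3.7,-0.3,0,0],[1,3.7,-0.3,0,0],[1,3.7,-0.3,0,0],[1,3.7,-0.3,0,0],[1,3.7,-0.3,0,0],[1,3.7,-0.3,0,0],[0.9,3.7,-0.3,0,0]]])

```text
t: 17.85
ee_pos: [0.4208, 0.0752, 0.2982]
tcp_rot: [180.0, 0.0, 89.9]
contact_force: [0.5, -0.4, 0.3]
finger_gap: 0.0773
grip_force: 0.0
```

Call:
play_rows(deltas=[[[0.8,3.7,-0.3,0,0],[0.7,3.7,-0.3,0,0],[0.7,3.7,-0.4,0,0],[0.7,3.7,-0.4,0,0],[0.7,3.7,-0.4,0,0],[0.7,3.3,-0.4,0,0],[0.7,0,0,0,0],[0.7,0,0,0,0]]])

```text
t: 18.52
ee_pos: [0.3991, 0.2926, 0.2978]
tcp_rot: [-180.0, 0.0, 90.1]
contact_force: [0.5, 0.6, 0.9]
finger_gap: 0.0595
grip_force: 0.0
```

```bash
python3 - <<'E'
from h import *
c=cam('top'); s=r.get_state(); print(s['ee_pos'],s['tcp_rot'])
from meas import blob
ce,a,ci=blob(c['img'].max(2)<60,409,285); print(ce,a,onz(c,*ce,.09))
ce,a,ci=blob(c['img'].max(2)<60,221,287); print(ce,a,onz(c,*ce,.2))
E
```

```text
[0.39947733 0.29156851 0.29782711] [-1.79993338e+02  2.22223575e-02  9.00263520e+01]
[412.04805915 285.63585952] 541 [ 0.45058722 -0.26385265  0.09      ]
[221.57241379 287.2       ] 145 [0.45139842 0.1516468  0.2       ]
```

Call:
play_rows(deltas=[[[0.7,0.3,0.2,2,0],[0.7,0,0,4,0],[0.7,0,0,4,0],[0.7,0,0,3,0],[0.7,0,0,2,0],[0.7,0,0,1,0],[0.7,0,0,0,0],[0.7,0,0,0,0]]])

```text
t: 19.23
ee_pos: [0.4023, 0.2936, 0.1382]
tcp_rot: [-180.0, 0.0, 89.9]
contact_force: [-0.2, -0.2, 0.2]
finger_gap: 0.0596
grip_force: 0.0
```

```bash
python3 - <<'E'
from h import *
c=cam('scene'); i=c['img'][150:250,150:280]; cv2.imwrite('pics/s3.png',cv2.resize(i,None,fx=5,fy=5,interpolation=cv2.INTER_CUBIC)); s=r.get_state(); print(s['ee_pos'],s['tcp_rot'])
E
```

```text
[0.40247374 0.29390413 0.13873256] [ 1.79926286e+02 -2.29111514e-02  8.98796099e+01]
```

View pics/s3.png

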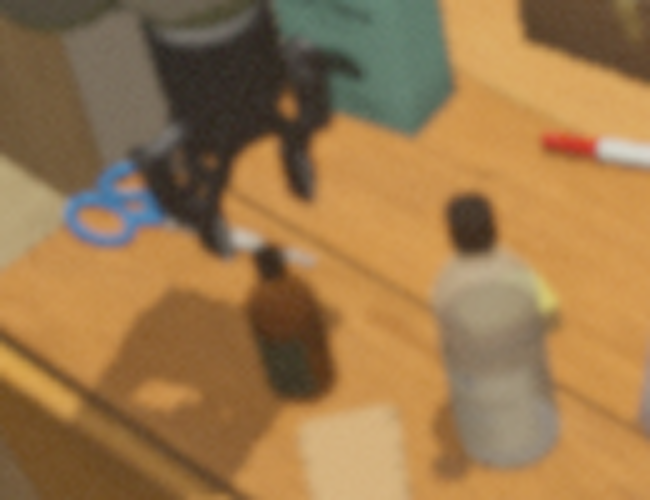

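The tonic cap, crop (267,262), sits between the open finger tips at (215,245) and (300,190). I'll descend and grip.

Call:
play_rows(deltas=[[[0.7,0,0,1,0],[0.7,0,0,1,0],[0.7,0,0,1,0],[0.7,0,0,0.6,0],[0.7,0,0,0,0],[0.5,0,0,0,0],[0.3,0,0,0,0],[0.2,0,0,0,0]]])

```text
t: 19.95
ee_pos: [0.4021, 0.2946, 0.1025]
tcp_rot: [179.9, -0.0, 90.0]
contact_force: [0.5, -0.5, -0.0]
finger_gap: 0.024
grip_force: 0.3
```

Call:
play_rows(deltas=[[[0.1,0,0,0,0],[0.1,0,0,0,0],[0.1,0,0,0,0],[0.1,0,0,0,0],[0.1,0,0,0,0]]])

```text
t: 20.37
ee_pos: [0.4024, 0.2947, 0.1025]
tcp_rot: [179.9, -0.0, 90.0]
contact_force: [1.5, -0.4, 5.5]
finger_gap: 0.02
grip_force: 37.8
```

Call:
play_rows(deltas=[[[0.1,0,0,-1,0],[0.1,0,0,-2,0],[0.1,0,0,-3,0],[0.1,0,0,-4,0],[0.1,0,0,-4,0],[0.1,0,0,-4,0],[0.1,0,0,-4,0],[0.1,0,0,-3,0]]])

```text
t: 21.03
ee_pos: [0.4013, 0.2944, 0.3549]
tcp_rot: [179.9, -0.1, 90.0]
contact_force: [0.7, 0.5, -2.7]
finger_gap: 0.0199
grip_force: 37.4
```

Call:
play_rows(deltas=[[[0.1,-0.5,0,-1,0],[0.1,-1.5,0.3,0,0],[0.1,-2.5,0.4,0,0],[0.1,-3,0.5,0,0],[0.1,-3,0.5,0,0],[0.1,-3,0.5,0,0],[0.1,-3,0.5,0,0],[0.1,-3,0.5,0,0]]])

```text
t: 21.7
ee_pos: [0.4331, 0.098, 0.3604]
tcp_rot: [-179.8, -0.0, 90.0]
contact_force: [0.1, 0.9, -2.3]
finger_gap: 0.0196
grip_force: 37.4
```

Call:
play_rows(deltas=[[[0.1,-3,0.5,0,0],[0.1,-3,0.5,0,0],[0.1,-3,0.5,0,0],[0.1,-3,0.5,0,0],[0.1,-3,0.5,0,0],[0.1,-3,0.5,0,0],[0.1,-3,0.5,0,0],[0.1,-3,0.5,0,0]]])

```text
t: 22.37
ee_pos: [0.4729, -0.142, 0.3603]
tcp_rot: [-179.9, -0.1, 89.9]
contact_force: [0.6, 0.1, -2.2]
finger_gap: 0.0197
grip_force: 37.4
```

Call:
play_rows(deltas=[[[0.1,-2,0.2,1,0],[0.1,-1,0,2,0],[0.1,0,0,3,0],[0.1,0,0,3,0],[0.1,0,0,3,0],[0.1,0,0,2,0],[0.1,0,0,0,0],[0.1,0,0,0,0]]])

```text
t: 23.03
ee_pos: [0.4748, -0.1703, 0.2209]
tcp_rot: [-179.8, -0.1, 89.9]
contact_force: [-0.1, -0.5, -0.5]
finger_gap: 0.0196
grip_force: 37.4
```

```bash
python3 - <<'E'
from h import *
c=cam('scene'); i=c['img'][170:350,270:430]; cv2.imwrite('pics/s4.png',cv2.resize(i,None,fx=3.3,fy=3.3,interpolation=cv2.INTER_CUBIC)); s=r.get_state(); print(s['ee_pos'],s['tcp_rot'])
E
```

```text
[ 0.4754522  -0.17070207  0.22225375] [-1.79999703e+02  1.71779340e-03  8.99507876e+01]
```

View pics/s4.png

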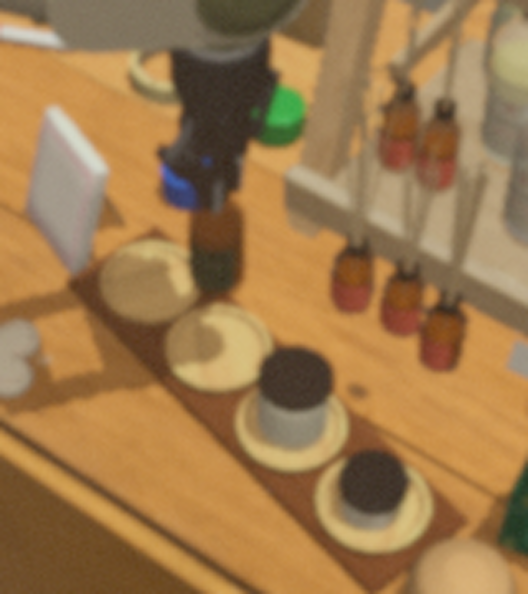

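The tonic bottle hangs upright at crop (215,245) above dish 2 (220,345). The jar and tin stand well in their dishes at (290,395) and (372,490). I'll lower it.

Call:
play_rows(deltas=[[[0.1,0,0,1.5,0],[0.1,0,0,2.5,0],[0.1,0,0,2.5,0],[0.1,0,0,1.5,0],[0.1,0,0,1,0],[0.1,0,0,0.6,0],[0.1,0,0,0,0],[0.1,0,0,0,0]]])

```text
t: 23.75
ee_pos: [0.4759, -0.1709, 0.1268]
tcp_rot: [179.9, 0.1, 90.0]
contact_force: [0.4, -0.3, -1.6]
finger_gap: 0.0201
grip_force: 37.4
```

Call:
play_rows(deltas=[[[0.1,0,0,0.2,0],[0.1,0,0,0.1,0],[0.1,0,0,0.1,0],[0.1,0,0,0,0],[0.1,0,0,0,0]]])

```text
t: 24.17
ee_pos: [0.4754, -0.1706, 0.1219]
tcp_rot: [180.0, 0.0, 90.0]
contact_force: [-0.1, -0.1, -2.3]
finger_gap: 0.0195
grip_force: 37.4
```

Call:
play_rows(deltas=[[[0.1,0,0,0.1,0],[0.1,0,0,0.1,0],[0.1,0,0,0.05,0],[0.1,0,0,0,0],[0.1,0,0,0,0]]])

```text
t: 24.58
ee_pos: [0.4755, -0.1706, 0.1196]
tcp_rot: [180.0, 0.0, 90.0]
contact_force: [0.2, 1.1, 2.9]
finger_gap: 0.0196
grip_force: 38.2
```

Call:
play_rows(deltas=[[[0.3,0,0,0,0],[0.5,0,0,0,0],[0.7,0,0,0,0],[0.7,0,0,-0.5,0],[0.7,0,0,-1.5,0],[0.7,0,0,-3,0],[0.7,0,0,-4,0],[0.7,0,0,-4,0]]])

```text
t: 25.25
ee_pos: [0.4749, -0.1702, 0.2509]
tcp_rot: [-179.9, -0.0, 90.0]
contact_force: [0.9, -0.5, -0.0]
finger_gap: 0.06
grip_force: 0.0
```

Call:
play_rows(deltas=[[[0.7,0,0,-3,0],[0.7,1,0,-2,0],[0.7,2.5,-0.2,0,0],[0.7,3.5,-0.3,0,0],[0.7,3.5,-0.3,0,0],[0.7,3.5,-0.3,0,0],[0.7,3.5,-0.3,0,0],[0.7,3.5,-0.3,0,0]]])

```text
t: 25.92
ee_pos: [0.4579, 0.0411, 0.2997]
tcp_rot: [180.0, 0.0, 89.9]
contact_force: [0.2, -0.2, -1.3]
finger_gap: 0.06
grip_force: 0.0
```

Call:
play_rows(deltas=[[[0.7,3.5,-0.3,0,0],[0.7,3.5,-0.3,0,0],[0.7,2.5,-0.2,0,0],[0.7,1.5,-0.2,0,0],[0.7,0,0,0,0],[0.7,0,0,0,0]]])

```text
t: 26.42
ee_pos: [0.4485, 0.1498, 0.2995]
tcp_rot: [180.0, 0.0, 90.0]
contact_force: [0.4, -0.9, -1.1]
finger_gap: 0.0597
grip_force: 0.0
```

Call:
play_rows(deltas=[[[0.7,0.3,0.3,2,0],[0.7,0,0,3,0],[0.7,0,0,3,0],[0.7,0,0,2,0],[0.7,0,0,1,0],[0.7,0,0,1,0],[0.7,0,0,0.7,0],[0.7,0,0,0,0]]])

```text
t: 27.08
ee_pos: [0.4514, 0.1515, 0.1713]
tcp_rot: [-179.9, 0.0, 89.9]
contact_force: [-0.3, 0.0, 0.4]
finger_gap: 0.06
grip_force: 0.0
```

Call:
play_rows(deltas=[[[0.5,0,0,0,0],[0.4,0,0,0,0],[0.3,0,0,0,0],[0.2,0,0,0,0],[0.2,0,0,0,0],[0.2,0,0,0,0],[0.2,0,0,0,0]]], newtons=60)

```text
t: 27.67
ee_pos: [0.4522, 0.1525, 0.1733]
tcp_rot: [179.9, -0.0, 90.0]
contact_force: [0.6, -0.4, 5.6]
finger_gap: 0.028
grip_force: 59.2
```

Call:
play_rows(deltas=[[[0.2,0,0,-1,0],[0.2,0,0,-2,0],[0.2,0,0,-3,0],[0.2,0,0,-3.5,0],[0.2,0,0,-3.5,0],[0.2,0,0,-3,0],[0.2,0,0,-1,0],[0.2,0,0,0,0]]])

```text
t: 28.33
ee_pos: [0.4521, 0.1526, 0.3447]
tcp_rot: [179.7, -0.0, 90.0]
contact_force: [0.2, -0.1, -3.4]
finger_gap: 0.028
grip_force: 59.0
```

Call:
play_rows(deltas=[[[0.2,-1,0.2,0,0],[0.2,-2,0.4,0,0],[0.2,-2.5,0.5,0,0],[0.2,-2.5,0.5,0,0],[0.2,-2.5,0.6,0,0],[0.2,-2.5,0.6,0,0],[0.2,-2.5,0.6,0,0],[0.2,-2.5,0.6,0,0]]])

```text
t: 29.0
ee_pos: [0.491, -0.0294, 0.3402]
tcp_rot: [-179.8, -0.1, 89.9]
contact_force: [-0.9, 0.2, -2.5]
finger_gap: 0.0281
grip_force: 59.0
```

Call:
play_rows(deltas=[[[0.2,-2.5,0.5,0,0],[0.2,-1.5,0.2,0,0],[0.2,-0.5,0.1,0,0],[0.2,0,0,0,0],[0.2,0,0,0,0]]])

```text
t: 29.42
ee_pos: [0.4991, -0.0722, 0.3413]
tcp_rot: [-179.9, -0.1, 89.9]
contact_force: [0.2, 0.3, -2.1]
finger_gap: 0.0278
grip_force: 59.0
```

```bash
python3 - <<'E'
from h import *
c=cam('scene'); i=c['img'][130:350,250:430]; cv2.imwrite('pics/s5.png',cv2.resize(i,None,fx=2.7,fy=2.7,interpolation=cv2.INTER_CUBIC)); s=r.get_state(); print(s['ee_pos'],s['tcp_rot'])
E
```

```text
[ 0.49912837 -0.07182846  0.34171574] [-1.79934030e+02 -4.40362729e-02  8.99904658e+01]
```

View pics/s5.png

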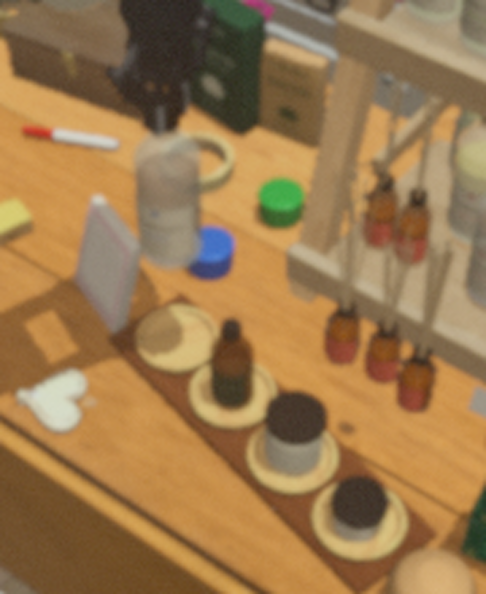

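The bath bottle hangs upright at crop (168,200) over dish 1 (175,335), the tonic stands in dish 2 (232,370), and the card is untouched. I'll lower it.

Call:
play_rows(deltas=[[[0.2,0,0.1,1.5,0],[0.2,0,0,2.5,0],[0.2,0,0,3,0],[0.2,0,0,3,0],[0.2,0,0,2,0],[0.2,0,0,1.2,0],[0.2,0,0,0.7,0],[0.2,0,0,0.3,0]]])

```text
t: 30.13
ee_pos: [0.5001, -0.0716, 0.1996]
tcp_rot: [-179.9, -0.0, 90.0]
contact_force: [0.7, 0.7, -1.9]
finger_gap: 0.0283
grip_force: 59.0
```

Call:
play_rows(deltas=[[[0.2,0,0,0.1,0],[0.2,0,0,0.1,0],[0.2,0,0,0.1,0],[0.2,0,0,0.1,0],[0.2,0,0,0,0],[0.2,0,0,0,0]]])

```text
t: 30.63
ee_pos: [0.5005, -0.0726, 0.1965]
tcp_rot: [180.0, 0.0, 89.9]
contact_force: [0.1, -0.2, -2.0]
finger_gap: 0.0281
grip_force: 59.0
```

Call:
play_rows(deltas=[[[0.2,0,0,0.15,0],[0.2,0,0,0.15,0],[0.2,0,0,0.1,0],[0.2,0,0,0.1,0],[0.2,0,0,0,0],[0.2,0,0,0,0]]])

```text
t: 31.13
ee_pos: [0.5005, -0.0726, 0.1912]
tcp_rot: [-180.0, -0.0, 90.0]
contact_force: [0.5, 0.7, -3.2]
finger_gap: 0.0276
grip_force: 59.0
```

Call:
play_rows(deltas=[[[0.2,0,0,0.1,0],[0.2,0,0,0.05,0],[0.2,0,0,0,0],[0.2,0,0,0,0]]])

```text
t: 31.47
ee_pos: [0.5007, -0.0727, 0.1903]
tcp_rot: [179.9, 0.0, 90.0]
contact_force: [0.0, 0.3, 3.3]
finger_gap: 0.0276
grip_force: 59.8
```

Contact made. I'll release, rise and back off.

Call:
play_rows(deltas=[[[0.4,0,0,0,0],[0.6,0,0,0,0],[0.7,0,0,0,0],[0.7,0,0,-0.5,0],[0.7,0,0,-1.5,0],[0.7,0,0,-3,0],[0.7,0,0,-4,0],[0.7,0,0,-3,0]]])

```text
t: 32.13
ee_pos: [0.5004, -0.0725, 0.3128]
tcp_rot: [179.9, 0.0, 90.0]
contact_force: [0.9, -0.4, 0.5]
finger_gap: 0.0597
grip_force: 0.0
```

Call:
play_rows(deltas=[[[0.7,2,-0.5,0,0],[0.7,3,-1,0,0],[0.7,3.5,-1,0,0],[0.7,3.5,-1,0,0],[0.7,3.5,-1,0,0],[0.7,3.5,-1,0,0],[0.7,3.5,-1,0,0],[0.7,3.5,-1,0,0]]])

```text
t: 32.8
ee_pos: [0.4248, 0.1891, 0.3103]
tcp_rot: [180.0, -0.0, 89.9]
contact_force: [0.9, 0.3, -0.1]
finger_gap: 0.0593
grip_force: 0.0
```

Call:
play_rows(deltas=[[[0.7,3.5,0,0,0],[0.7,3,0,0,0],[0.7,1,0,0,0],[0.7,0,0,0,0],[0.7,0,0,0,0]]])

```text
t: 33.22
ee_pos: [0.4257, 0.2622, 0.3097]
tcp_rot: [-180.0, 0.0, 90.0]
contact_force: [-0.2, -1.0, 0.0]
finger_gap: 0.0599
grip_force: 0.0
```

```bash
python3 - <<'E'
from h import *
from meas import blob
c=cam('top'); i=c['img'][210:350,240:520]; cv2.imwrite('pics/t6.png',cv2.resize(i,None,fx=2.8,fy=2.8,interpolation=cv2.INTER_CUBIC))
m=c['img'].max(2)<60
for n,P in dict(bath=(.5002,-.0704,.217),tonic=(.4745,-.1691,.137),jar=(.4488,-.2678,.09),tin=(.4231,-.3665,.058)).items():
    ce,a,_=blob(m,*proj(c,P)); print(n,ce.round(1),a,(onz(c,*ce,P[2])-P).round(4)[:2])
E
```

```text
bath [328.1 261.7] 125 [-0.0006  0.0003]
tonic [371.1 274.8] 58 [0.0004 0.0035]
jar [412.1 285.7] 544 [0.0016 0.0038]
tin [451.4 296.8] 407 [0.0002 0.0045]
```

View pics/t6.png

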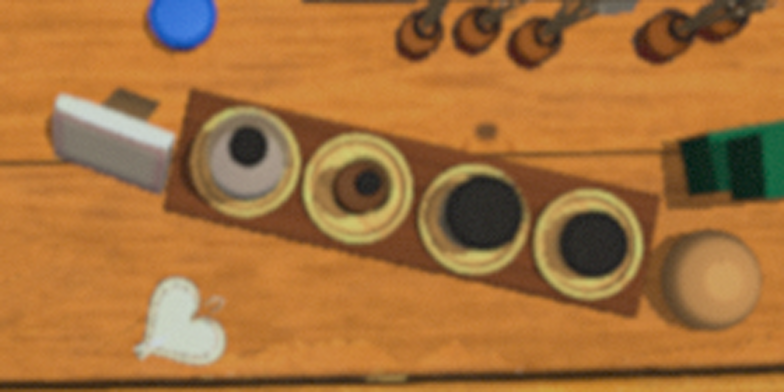

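All four stand upright in their dishes at crop (247,148), (365,183), (483,212) and (594,243), within 5 mm of centre. The card and toadstool are where they were, so I'll hand in.

```bash
python3 -c "
from station import r
print(r.sign_off())"
```

```text
the job is handed in; nothing more can be done
None
```

The job is handed in: the bath bottle, tonic bottle, candle jar and balm pot stand upright in that order from the card, each measured within about 5 mm of its dish centre, with the card and toadstool in place and the gripper empty; the sign-off gave no verdict.

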